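# Put the gated cradle selector into its third slot

## Robot

A 6-joint arm with a two-finger parallel gripper is mounted at the origin on the work surface. World frame = base frame: x ahead of the robot, y to its left, z up, the work surface at z = 0. Lengths are in m, angles in rad, forces in N, time in s.
With the tool pointing down it reaches from about 0.375 to 0.975 m from the base axis. Payload 3.8 kg.
Tool frame: the origin (TCP) lies at the very end of the fingers, on their centre line; the grasp point (between the pads) lies 19 mm behind it; z points along the fingers, y is the line along which they close (so a half turn about z gives the same grasp; the last joint's range is limited). The gripper opens to 85 mm and grips with 20 to 120 N. Pads are 22 mm wide; open, the fingers measure 114 mm over their backs; the gripper's body (76 mm by 85 mm) begins 54 mm behind the grasp point. The pads swing forward as they close: fully open they stand 13 mm farther back than shut.
Start: joints at [1.145, 0.264, 1.604, -0, 1.274, -0.037], TCP at [0.256, 0.625, 0.231] pointing down, gripper open.
Joint ranges: [-2.63, 2.63], [-0.94, 2.18], [0.31, 2.57], [-1.31, 4.45], [0, 2.66], [-2.55, 2.55]. Speed limits (rad/s): [2.57, 2.57, 3.14, 3.14, 3.14, 3.14].

## Interface

Orientations are given as a rotation vector (axis times angle).
In Python, from workcell import monitor, viewer, job gives the robot as it stands. The module is installed in compiled form; this text tells all that it offers.
- The arm moves only by the tool step_arm, never from a script. Its argument "series" is one flat list of numbers, 4 for each row, row after row: the shift along the tool's x, y, z in m, then the turn about the tool's z in rad. A call has 1 to 8 rows; each row is the pose to reach, as a shift and turn from the pose commanded when the call began, along the tool's axes at that moment; what a row does not reach only later rows make up. A row lasts 1/8 s, in which the tool goes at most 62.5 mm and 10.7 degrees, less where a joint would pass 70% of its speed; a pose out of reach is approached as far as the arm can. A call with a gripper value outside its range is refused whole. "gripper" is the opening, from 0 (shut) to 1 (fully open), set as the call begins (left out, the last holds). The fingers move at their own pace and stop on an object; "newtons" is the grip in N (left out, the last holds). Time passes only in rows, so rows that repeat a pose let the fingers close. It gives the time, the measured TCP pose, the force, the opening and the grip force at its end, in the units of the state.
- monitor.read_state(): the state, without advancing time (a new reading comes with each control period).
- viewer.read_camera(name): name is "scene" or "top"; returns a dict with "image" (400x640x3 uint8, red, green, blue), "intrinsics" (3x3 intrinsics, pixels), "T" (4x4, takes a point from camera to world coordinates). Camera axes: x right, y up, looking along -z (the intrinsics and any distortion apply to the point x, -y, -z); pixel columns grow to the right and rows downward; lengths in m; the calibration is good to about 2 mm. A picture is of the moment at which its call begins. There is no depth.
- job.finish_job(): hands the job in; it is judged then, once.
Trained networks look in a picture, given as the dict that the camera call returned (one of the last four; its "shot" number tells which), for a name from the list of things; names that differ only in an ending like _2 or _b are one class to them, and where a whole thing is asked for, a point or a joint stands for the part that bears it (a point fixed in the world has none). Each returns a list of dicts, best first, with "score" (0 to 1); they miss things now and then, are a little off and sometimes report something else, mostly with a low value. They report only what shows in the picture. A call takes as long as a camera call.
- viewer.boxes_of(picture, label): "extent" ([centre column, centre row, width, height] in pixels, round what is visible of it).
- viewer.spot_point(picture, label): "point" ([column, row] in pixels: a listed point, or the origin of a listed thing).
The state is a dict: "time": time; "q": joint angles; "joint_vel": joint speeds; "joint_torque": joint torques, N m; "tool_pos": TCP position; "tcp_rot": TCP orientation; "wrist_force": force on the tool from outside, world axes, zero at the start; "torque": the same for the moment, N m; "width": opening from 0.0 (shut) to 1.0 (fully open); "grip_force": force on a finger pad.
Only numpy, scipy, OpenCV 4.12 (cv2) and the standard library are available. Lean on these libraries where they do the work, as an engineer would, in place of code of your own. Each camera call takes 0.05 s, during which the arm holds its last target. There are 200 camera calls.

## Task

The selector lever of the server-chassis cradle sits in the first (left) forward slot of its gate. Push its knob with the fingertips or the outside of the fingers: back towards you into the cross channel, across to the right, then fully forward into the third (right-hand) forward slot, and take the hand away, leaving the lever there. Do not pull the knob up off its seat, and leave the fan, heatsink, bottle and screwdriver beside it where they are.

Things in the scene. Friction and masses are not known exactly. Their poses are not given: they have to be found in the camera images.
- console: Grey selector console fixed to the bench, 176 (x) x 170 (y) x 128 mm high, on a steel foot plate 220 x 230 x 6 mm; never moves. Origin: centre of its underside, at bench level. Its +x is 'forward' (away from the robot, turned by its yaw of up to 0.45 rad either way), +y left, z up.
- gate (a point): Centre of the aluminium gate plate's upper face, 128 mm up. Openings 18 mm wide, in mm from here along the console's axes: cross channel x -9..9, y -37..37; three forward slots at y = +28 (first), 0 (second), -28 (third), to x = +34; rear slots at y = 0 and -28, to x = -34, none behind the first. The plate is 6 mm thick.
- pivot (a point): Point about which the lever leans, console frame (0, 0, 15) mm, hidden in the console. The lever is a straight steel rod, 12 mm diameter, from here up through the gate, with about 3 mm of play each side in the openings.
- slot1 (a point): Point in the first forward slot at the plate's upper face (console frame 28, 28, 128 mm), where the lever stands when fully forward in it.
- slot3 (a point): Point in the third forward slot at the plate's upper face (console frame 28, -28, 128 mm), where the lever stands when fully forward in it.
- knob (a point): Centre of the barrel knob, 36 mm diameter, 44 mm tall, its axis along the lever, 190 mm from the pivot: z = 205 mm when upright, about 195 mm at the corners of the gate. It shifts about 47 mm from column to column or from channel to slot end. Nothing else stands within 50 mm below it but the rod.
- cross (a joint): Sideways lean of the lever, rad: +0.25 in the first (left) column, 0 in the second, -0.25 in the third (right). Plain friction, about 1.6 N at the knob; it stays where left.
- shift (a joint): Forward lean of the lever, rad: 0 in the cross channel, about +0.25 fully forward in a slot, -0.25 fully back. Plain friction, about 1.6 N at the knob; it stays where left.
- lift (a joint): How far the knob has been pulled up along the rod, m: 0 seated, at most 0.020. A spring holds it down with about 9 N and more as it rises.
- fan_unit: Loose steel fan module 40 x 40 x 28 mm, beside the console; leave alone. Origin: centre of its underside.
- heatsink: Loose finned aluminium heatsink 60 x 60 x 28 mm, beside the console; leave alone. Origin: centre of its underside.
- cleaner: Loose white bottle, 52 mm diameter, 115 mm tall, beside the console; leave alone. Origin: centre of its underside.
- driver: Loose screwdriver, 170 mm long, lying near the console; leave alone. Origin: on its underside, near the middle.

How it is judged:
On the way, in this order (a step that is already met when the one before it is completed fails the run):
1. the lever is drawn back out of the first slot into the cross channel (value of joint shift between -0.08 and 0.06 rad and value of joint cross above 0.19 rad), for 0.02 s.
2. the lever is moved across the channel to the third column (value of joint shift below 0.12 rad and value of joint cross below -0.19 rad), for 0.02 s.
At the end, for the whole second after the job is handed in: The lever stands forward in the third slot (shift above 0.20 rad, cross between -0.32 and -0.19 rad) at rest, the knob seated (lift under 4 mm), and the fan, heatsink, bottle and screwdriver within 30 mm of where they were (value of joint shift above 0.2 rad and value of joint cross between -0.32 and -0.19 rad and value of joint lift below 0.004 m and velocity of joint shift between -0.05 and 0.05 rad/s and distance of each of fan_unit, heatsink, cleaner, driver from where it was at the start of the episode below 0.03 m); the robot touches nothing.
It fails at once if the knob is pulled up more than 8 mm (value of joint lift above 0.008 m).
It fails at once if a thing beside the console is knocked away or lifted (moved more than 30 mm) (distance of any of fan_unit, heatsink, cleaner, driver from where it was at the start of the episode above 0.03 m).
It also fails if it takes over 58 s, if anything falls off the work surface, if the arm or the gripper's body presses on something with over 40 N, if the wrist force passes 120 N, or if a joint passes its speed limit or range.

## Working session

There is one attempt and no reset: what is moved stays moved. The work goes in short steps, Python scripts to look and compute and a tool call to move; the robot and the scene stay as the last step left them, time stands still between calls to the robot, and variables do not carry over. Pictures are saved under pics/ and viewed, at most 10 in all, crops included, and the job is handed in when it is done.

Besides the shell and the picture viewer there is one more tool, called after "Call:" by a JSON object that holds its "api" and its "payload", one argument or row to a line. step_arm: Moves the arm, as the interface text tells. Its arguments: {"type":"object","properties":{"series":{"type":"array"},"gripper":{"type":"number"},"newtons":{"type":"number"}},"required":["series"]}

```bash
mkdir -p pics; cat > h.py <<'E'
import numpy as np, cv2
from workcell import monitor, viewer, job
from scipy.spatial.transform import Rotation as R
def ray(p,uv):
    K=np.array(p["intrinsics"]);T=np.array(p["T"])
    d=np.linalg.inv(K)@[uv[0],uv[1],1]; d=T[:3,:3]@(d*[1,-1,-1])
    return T[:3,3],d/np.linalg.norm(d)
def atz(p,uv,z):
    o,d=ray(p,uv); return o+d*(z-o[2])/d[2]
def tri(ps,uvs):
    A=0;b=0
    for p,u in zip(ps,uvs):
        o,d=ray(p,u);M=np.eye(3)-np.outer(d,d);A=A+M;b=b+M@o
    return np.linalg.solve(A,b)
E
python3 - <<'E'
from h import *
np.set_printoptions(precision=4,suppress=True)
P={n:viewer.read_camera(n) for n in("scene","top")}
for n,p in P.items():
    cv2.imwrite(f"pics/{n}0.png",p["image"][...,::-1]); print(n,np.array(p["T"])[:3,3])
zs=dict(console=0,gate=.128,slot1=.128,slot3=.128,knob=.195,fan_unit=0,heatsink=0,cleaner=0,driver=0)
for l,z in zs.items():
    u=[]
    for n,p in P.items():
        r=viewer.spot_point(p,l)
        if r:
            u.append((p,r[0]["point"])); print(l,n,np.round(r[0]["point"],1),round(r[0]["score"],2),atz(p,r[0]["point"],z))
    if len(u)==2: print("  tri",tri(*zip(*u)))
s=monitor.read_state();print(s["tool_pos"],R.from_rotvec(s["tcp_rot"]).as_matrix(),s["time"])
E
```

```text
scene [0.9439 0.2544 0.7217]
top [0.4441 0.0199 1.1737]
console scene [264.9 216.7] 0.82 [ 0.5199 -0.123   0.    ]
console top [390.9 216.9] 0.68 [ 0.518  -0.1216  0.    ]
  tri [ 0.5187 -0.1227 -0.0013]
gate scene [260.2 181.2] 0.63 [ 0.5169 -0.1195  0.128 ]
gate top [394.1 213.8] 0.84 [ 0.5169 -0.1136  0.128 ]
  tri [ 0.518  -0.1153  0.131 ]
slot1 scene [241.1 186.4] 0.63 [ 0.5492 -0.1479  0.128 ]
slot1 top [385.1 197.9] 0.88 [ 0.5535 -0.094   0.128 ]
  tri [ 0.5621 -0.1067  0.1622]
slot3 scene [241.1 186.4] 0.63 [ 0.5492 -0.1479  0.128 ]
slot3 top [385.1 197.9] 0.88 [ 0.5535 -0.094   0.128 ]
  tri [ 0.5621 -0.1067  0.1622]
knob scene [260.8 177.6] 0.52 [ 0.5564 -0.0817  0.195 ]
knob top [383.4 191.4] 0.55 [ 0.5605 -0.0835  0.195 ]
  tri [ 0.5592 -0.0816  0.1977]
fan_unit scene [330.8 230. ] 0.8 [ 0.4801  0.0397 -0.    ]
fan_unit top [323.9 232.5] 0.55 [0.4805 0.0496 0.    ]
  tri [0.4822 0.0455 0.0062]
heatsink scene [194.7 202.3] 0.86 [ 0.5644 -0.3081  0.    ]
heatsink top [462.4 199.1] 0.9 [ 0.561  -0.3046  0.    ]
  tri [ 0.5626 -0.3069 -0.0014]
cleaner scene [296.9 285. ] 0.93 [0.6435 0.0398 0.    ]
cleaner top [325.2 165.9] 0.8 [0.6521 0.0443 0.    ]
  tri [0.6495 0.044  0.0144]
driver top [456.2 269.9] 0.88 [ 0.3824 -0.2819  0.    ]
[0.2559 0.6246 0.2313] [[-0.9254  0.3791  0.    ]
 [ 0.3791  0.9254 -0.    ]
 [-0.     -0.     -1.    ]] 1.0
```

View pics/scene0.png

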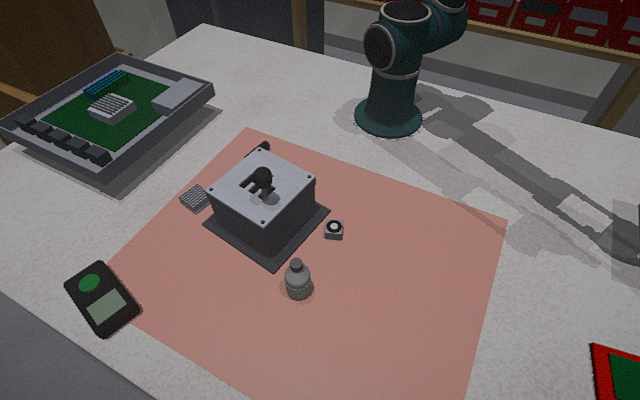

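View pics/top0.png

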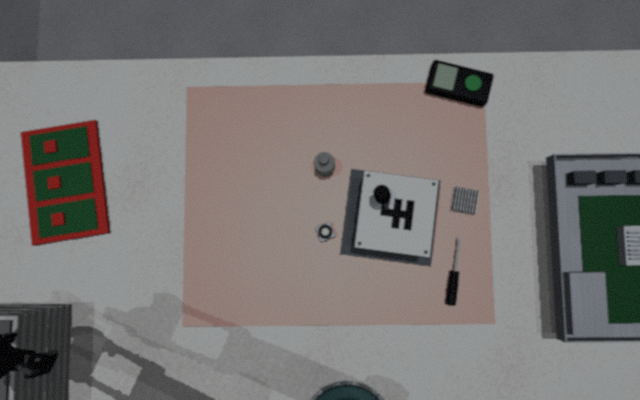

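The scene shows the console with its knob near (260,178). In the top view the gate plate has corners at about (366,170) and (438,180), so the yaw is slightly clockwise. The knob is at (382,193), the fan at (325,232), the bottle at (324,165), the heatsink at (464,200) and the driver at (453,270). Next I'll refine the yaw.

```bash
python3 - <<'E'
from h import *
np.set_printoptions(precision=4,suppress=True)
p=viewer.read_camera("top"); im=p["image"].astype(int)
m=((im.min(2)>135)&(im.max(2)-im.min(2)<25)).astype(np.uint8)
m[:, :345]=0;m[:,445:]=0;m[:160]=0;m[270:]=0
print(im[240,400],im[180,400],im[180,340],im[258,380])
n,L,S,C=cv2.connectedComponentsWithStats(m)
i=1+np.argmax(S[1:,4]);pts=cv2.findNonZero((L==i).astype(np.uint8))
r=cv2.minAreaRect(pts);b=cv2.boxPoints(r);print(S[i],b)
w=np.array([atz(p,x,.128) for x in b]);print(w,w.mean(0))
for k in range(4):
    d=w[(k+1)%4]-w[k];print(np.linalg.norm(d),np.degrees(np.arctan2(d[1],d[0])))
cv2.imwrite("pics/crop1.png",cv2.resize(p["image"][150:290,330:480,::-1].copy(),None,fx=4,fy=4,interpolation=cv2.INTER_CUBIC))
q=viewer.read_camera("scene")
cv2.imwrite("pics/crop2.png",cv2.resize(q["image"][130:280,170:340,::-1].copy(),None,fx=4,fy=4,interpolation=cv2.INTER_CUBIC))
E
```

```text
[149 151 150] [147 151 152] [147 136 130] [57 56 60]
[ 356  171   82   85 4205] [[354.9902 246.0742]
 [364.9661 170.5427]
 [438.3649 180.2369]
 [428.3891 255.7684]]
[[ 0.445  -0.0235  0.128 ]
 [ 0.6172 -0.0495  0.128 ]
 [ 0.5923 -0.2164  0.128 ]
 [ 0.4213 -0.188   0.128 ]] [ 0.519  -0.1193  0.128 ]
0.1741334891830005 -8.573477949380734
0.16873948436516212 -98.49231375599174
0.17333405860371318 170.58057013471463
0.16618355577664015 81.79107360593304
```

View pics/crop1.png

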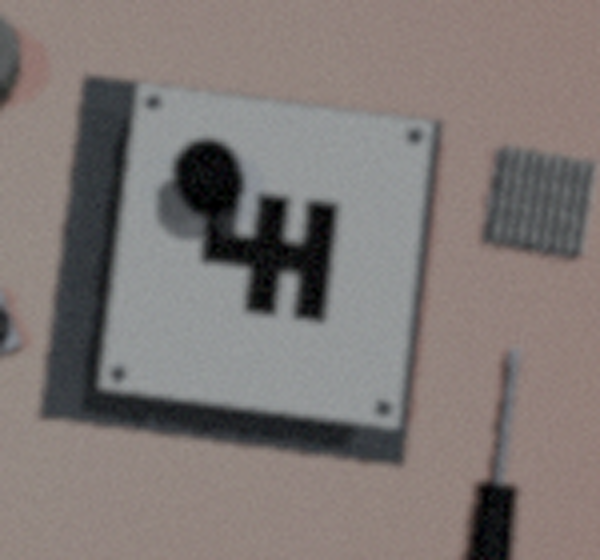

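The crop shows the gate slots and the knob at about (382,194) in the full picture. The console is at (0.519,-0.120) with yaw about -8.5°. I'll shut the fingers and use them as a poker aligned with the console axes, so tool x = console -x and tool y = console +y.

Call:
{"api": "step_arm", "payload": {
  "series": [-0.592,-0.379,0,-0.241,-0.592,-0.379,0,-0.241,-0.592,-0.379,0,-0.241,-0.592,-0.379,0,-0.241,-0.592,-0.379,0,-0.241,-0.592,-0.379,0,-0.241,-0.592,-0.379,0,-0.241,-0.592,-0.379,0,-0.241],
  "gripper": 0,
  "newtons": 20
}}

```text
time: 2.1
tool_pos: [0.5444, 0.2138, 0.2317]
tcp_rot: [0.232, 3.132, 0.001]
wrist_force: [0.6, 0.8, 0.8]
width: -0.0
grip_force: 0.0
```

```bash
cat >> h.py <<'E'
def con(w,yaw=-0.148,o=(.519,-.120)):
    c,s=np.cos(yaw),np.sin(yaw);d=np.array(w[:2])-o
    return np.round([1000*(c*d[0]+s*d[1]),1000*(-s*d[0]+c*d[1]),1000*w[2]],1)
def st():
    s=monitor.read_state();M=R.from_rotvec(s["tcp_rot"]).as_matrix()
    print("t",round(s["time"],2),"console mm",con(s["tool_pos"]),"xaxis deg",np.degrees(np.arctan2(M[1,0],M[0,0])).round(2),"z",M[:,2].round(3),"F",np.round(s["wrist_force"],1),s["width"],np.round(s["tool_pos"],4))
E
python3 -c "
from h import *
st()"
```

```text
t 2.1 console mm [-24.1 333.9 231.7] xaxis deg 171.53 z [ 0.001  0.    -1.   ] F [0.6 0.8 0.8] -0.0004441670379296533 [0.5444 0.2138 0.2317]
```

Call:
{"api": "step_arm", "payload": {
  "series": [-0.124,-0.214,0,0,-0.124,-0.214,0,0,-0.124,-0.214,0,0,-0.124,-0.214,0,0,-0.124,-0.287,0.063,0,-0.124,-0.287,0.063,0,-0.124,-0.287,0.063,0,-0.124,-0.287,0.063,0]
}}

```text
time: 3.1
tool_pos: [0.6244, -0.0862, 0.1691]
tcp_rot: [0.232, 3.132, 0.001]
wrist_force: [-0.1, -0.1, 1.0]
width: -0.003
grip_force: 0.0
```

```bash
python3 - <<'E'
from h import *
st()
P=[viewer.read_camera(n) for n in("top","scene")]
us=[viewer.spot_point(p,"knob") for p in P]
for u in us: print(u[:1])
if all(us): print(con(tri(P,[u[0]["point"] for u in us])))
for i,p in enumerate(P):
    c=p["image"][150:290,330:480] if i==0 else p["image"][110:250,190:340]
    P[i]=cv2.resize(c[...,::-1].copy(),(390,364),interpolation=cv2.INTER_CUBIC)
cv2.imwrite("pics/a.png",np.hstack(P))
E
```

```text
t 3.1 console mm [ 99.2  48.9 169.1] xaxis deg 171.52 z [ 0.001  0.    -1.   ] F [-0.1 -0.1  1. ] -0.002689159861005483 [ 0.6244 -0.0862  0.1691]
[{'point': [382.5, 193.3], 'score': 0.51}]
[{'point': [263.2, 175.6], 'score': 0.76}]
[ 29.2  45.8 200.5]
```

View pics/a.png

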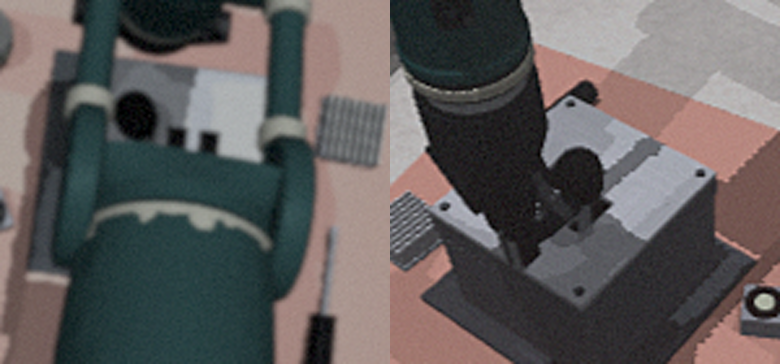

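Fingers are down in front of the knob, which measures console (30,46). Next is drawing it back gently.

Call:
{"api": "step_arm", "payload": {
  "series": [0.012,-0.002,0,0,0.022,-0.002,0,0,0.032,-0.002,0,0,0.041,-0.002,0,0,0.05,-0.002,0,0,0.057,-0.002,0,0,0.063,-0.002,0,0,0.065,-0.002,0,0]
}}

```text
time: 4.3
tool_pos: [0.5587, -0.079, 0.1682]
tcp_rot: [-0.232, -3.133, -0.0]
wrist_force: [1.4, 1.0, 0.9]
width: -0.002
grip_force: 0.0
```

```bash
cat >> h.py <<'E'
def knob():
    st(); P=[viewer.read_camera(n) for n in("top","scene")]
    us=[viewer.spot_point(p,"knob") for p in P]
    for p,u in zip(P,us):
        for k in u[:2]: print(np.round(k["point"],1),round(k["score"],2),con(atz(p,k["point"],.2)))
    if all(us): print("knob",con(tri(P,[u[0]["point"] for u in us])))
    return P
E
python3 -c "
from h import *
knob()"
```

```text
t 4.3 console mm [ 33.2  46.4 168.2] xaxis deg 171.53 z [-0.  0. -1.] F [1.4 1.  0.9] -0.0017603235908388668 [ 0.5587 -0.079   0.1682]
[456.2 270.3] 0.73 [-109.2 -128.   200. ]
[381.8 203.6] 0.7 [  8.7  42.8 200. ]
```

Call:
{"api": "step_arm", "payload": {
  "series": [0.002,0,0,0,0.004,0,0,0,0.006,0,0,0,0.006,0,0,0]
}}

```text
time: 5.0
tool_pos: [0.5528, -0.0781, 0.1681]
tcp_rot: [-0.232, -3.133, 0.0]
wrist_force: [1.2, 0.1, 0.5]
width: 0.002
grip_force: 0.0
```

```bash
python3 - <<'E'
from h import *
P=knob()
c=[cv2.resize(p["image"][a:a+140,b:b+150,::-1].copy(),(390,364),interpolation=cv2.INTER_CUBIC) for p,a,b in zip(P,(150,110),(330,190))]
cv2.imwrite("pics/b.png",np.hstack(c))
E
```

```text
t 5.0 console mm [ 27.3  46.4 168.1] xaxis deg 171.53 z [-0.001 -0.    -1.   ] F [1.2 0.1 0.5] 0.0018014429637275222 [ 0.5528 -0.0781  0.1681]
[382.3 208.8] 0.71 [ -2.2  40.4 200. ]
[272.  168.4] 0.58 [  2.4  48.2 200. ]
knob [ -2.4  40.9 191.9]
```

View pics/b.png

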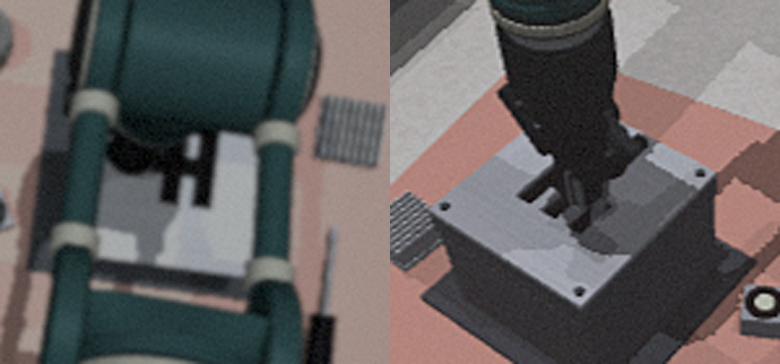

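The knob sits in the cross channel, left column, at about console (-1,42). The push force was only friction. I'll go around to its left side.

Call:
{"api": "step_arm", "payload": {
  "series": [-0.023,0,0,0,-0.025,0,0,0,-0.025,0.05,0,0,-0.025,0.05,0,0,0.028,0.05,0,0,0.028,0.05,0,0,0.028,0.04,0,0,0.028,0.04,0,0]
}}

```text
time: 6.2
tool_pos: [0.5325, -0.0354, 0.1695]
tcp_rot: [0.233, 3.131, -0.0]
wrist_force: [-1.3, 2.7, 3.9]
width: -0.004
grip_force: 0.0
```

```bash
python3 -c "
from h import *
knob()"
```

```text
t 6.2 console mm [  0.9  85.6 169.5] xaxis deg 171.47 z [ 0.002 -0.    -1.   ] F [-1.3  2.7  3.9] -0.0036778542511028563 [ 0.5325 -0.0354  0.1695]
[384.2 209.4] 0.38 [ -2.9  36.3 200. ]
```

Call:
{"api": "step_arm", "payload": {
  "series": [0,-0.004,0,0,0,-0.008,0,0,0,-0.012,0,0,0,-0.018,0,0,0,-0.024,0,0,0,-0.03,0,0,0,-0.036,0,0,0,-0.036,0,0]
}}

```text
time: 7.4
tool_pos: [0.5257, -0.0707, 0.1679]
tcp_rot: [-0.233, -3.132, 0.0]
wrist_force: [-1.1, 1.0, 3.3]
width: -0.002
grip_force: 0.0
```

```bash
python3 -c "
from h import *
knob()"
```

```text
t 7.4 console mm [ -0.6  49.8 167.9] xaxis deg 171.49 z [-0.001 -0.    -1.   ] F [-1.1  1.   3.3] -0.0020404809044459616 [ 0.5257 -0.0707  0.1679]
[253.5 153. ] 0.72 [ -9.1 -12.6 200. ]
```

```bash
python3 - <<'E'
from h import *
P=knob()
c=[cv2.resize(p["image"][a:a+140,b:b+150,::-1].copy(),(390,364),interpolation=cv2.INTER_CUBIC) for p,a,b in zip(P,(150,110),(330,190))]
cv2.imwrite("pics/c.png",np.hstack(c))
E
```

```text
t 7.6 console mm [ -0.7  50.4 167.8] xaxis deg 171.54 z [-0.001 -0.    -1.   ] F [-0.8  0.8  0.7] -0.00029235260868635225 [ 0.5258 -0.0701  0.1678]
[254.  153.9] 0.75 [ -7.7  -9.9 200. ]
[260.6 183.3] 0.47 [ 46.1  57.  200. ]
```

View pics/c.png

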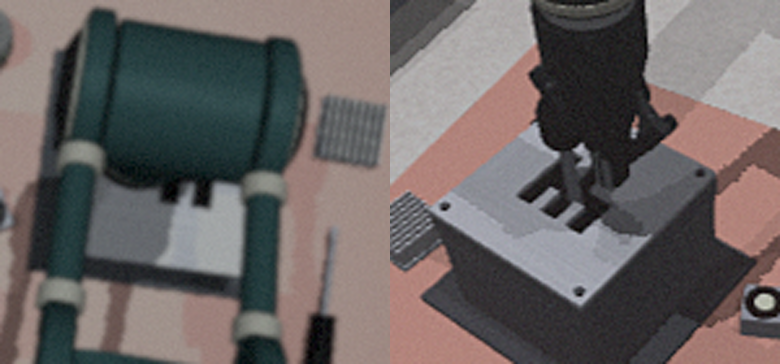

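The rod stands in the cross channel between columns 1 and 2, with the fingers on its left. I'll carry on to the right.

Call:
{"api": "step_arm", "payload": {
  "series": [0,-0.008,0,0,0,-0.017,0,0,0,-0.026,0,0,0,-0.035,0,0,0,-0.044,0,0,0,-0.053,0,0,0,-0.06,0,0,0,-0.062,0,0]
}}

```text
time: 8.8
tool_pos: [0.5178, -0.1271, 0.169]
tcp_rot: [0.235, 3.132, 0.015]
wrist_force: [1.8, 22.2, 5.2]
width: -0.001
grip_force: 6.4
```

```bash
python3 - <<'E'
from h import *
P=knob();st()
c=[cv2.resize(p["image"][a:a+140,b:b+150,::-1].copy(),(390,364),interpolation=cv2.INTER_CUBIC) for p,a,b in zip(P,(150,90),(330,170))]
cv2.imwrite("pics/d.png",np.hstack(c))
E
```

```text
t 8.8 console mm [-1.00e-01 -7.20e+00  1.69e+02] xaxis deg 171.41 z [ 0.002  0.009 -1.   ] F [ 1.8 22.2  5.2] -0.0006412743343712739 [ 0.5178 -0.1271  0.169 ]
[324.7 231.8] 0.4 [-66.8 154.7 200. ]
[384.6 197.2] 0.16 [ 23.   38.6 200. ]
[235.9 146.4] 0.58 [ -2.3 -56.9 200. ]
knob [  1.6  97.6 306.4]
t 9.0 console mm [-1.00e-01 -7.10e+00  1.69e+02] xaxis deg 171.48 z [ 0.002  0.008 -1.   ] F [ 0.3 18.4  4.8] -0.0007511510440751785 [ 0.5178 -0.127   0.169 ]
```

View pics/d.png

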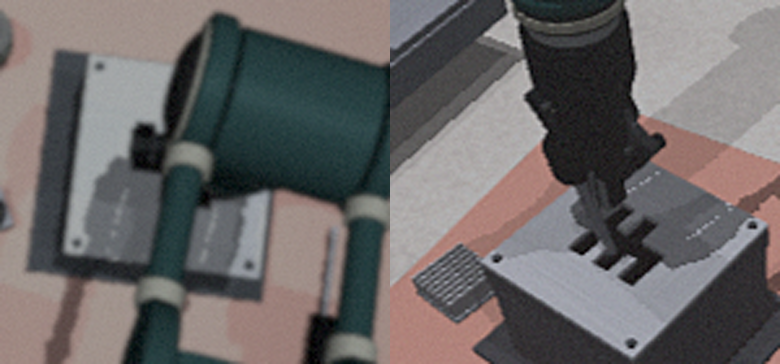

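The push stopped with about 20 N, probably at the channel's right end. I'll back off and go behind the knob to get a clear view.

Call:
{"api": "step_arm", "payload": {
  "series": [0,0.01,0,0,0,0.035,0,0,0,0.035,0,0,0.062,0.035,0,0,0.062,0.035,0,0,0.062,0.035,0,0]
}}

```text
time: 9.75
tool_pos: [0.4612, -0.0886, 0.1688]
tcp_rot: [0.233, 3.131, -0.002]
wrist_force: [0.4, -0.1, -0.1]
width: 0.003
grip_force: 0.0
```

```bash
python3 - <<'E'
from h import *
P=knob();q=P[1]
K=np.array(q["intrinsics"]);T=np.linalg.inv(np.array(q["T"]))
def pr(c):
    a=-.148;w=[.519+np.cos(a)*c[0]-np.sin(a)*c[1],-.12+np.sin(a)*c[0]+np.cos(a)*c[1],c[2],1]
    v=K@((T@w)[:3]*[1,-1,-1]);return v[:2]/v[2]
f=5;o=np.array([200,110])
raw=cv2.resize(q["image"][110:220,200:278,::-1].copy(),None,fx=f,fy=f,interpolation=cv2.INTER_CUBIC);ov=raw.copy()
for y,col in((.028,(0,0,255)),(0,(0,255,0)),(-.028,(255,0,0))):
    A,B=[tuple(int(v) for v in (pr(c)-o)*f) for c in((0,y,.128),(0,y*190/113,.2))]
    cv2.line(ov,A,B,col,1);cv2.circle(ov,A,4,col,1)
    print(y,pr((0,y,.128)),pr((0,y*190/113,.2)))
cv2.imwrite("pics/e.png",np.hstack([raw,ov]))
E
```

```text
t 9.75 console mm [-61.8  22.6 168.8] xaxis deg 171.51 z [ 0.002 -0.001 -1.   ] F [ 0.4 -0.1 -0.1] 0.002583336853159596 [ 0.4612 -0.0886  0.1688]
[425.9 213.8] 0.37 [ -0.4 -52.  200. ]
[325.6 233.2] 0.17 [-69.5 152.4 200. ]
[237.2 147.9] 0.63 [ -0.5 -51.3 200. ]
[259.4 198.1] 0.39 [ 75.4  80.5 200. ]
knob [ -0.6 -51.8 199.7]
0.028 [269.05131261 187.29678661] [272.33872016 167.48454578]
0 [259.49007002 181.74310637] [255.00208491 157.93291917]
-0.028 [250.17836935 176.3343734 ] [238.47368164 148.82658833]
```

View pics/e.png

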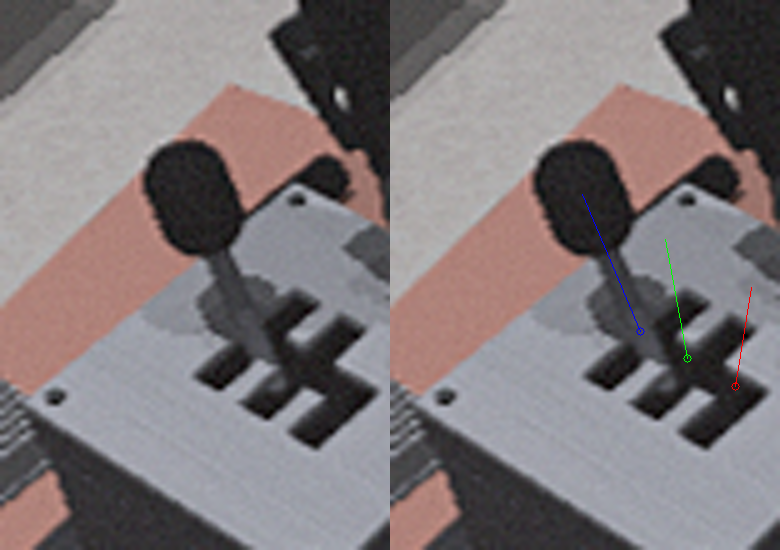

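The view is clear: the lever stands in the third column in the cross channel, with the knob at console (0,-51). I'll get behind it and push forward.

Call:
{"api": "step_arm", "payload": {
  "series": [0,-0.036,0,0,0,-0.073,0,0,0,-0.073,0,0,-0.022,-0.073,0,0,-0.034,-0.073,0,0,-0.044,-0.073,0,0,-0.054,-0.073,0,0,-0.06,-0.073,0,0]
}}

```text
time: 10.95
tool_pos: [0.5096, -0.1683, 0.168]
tcp_rot: [-0.231, -3.132, -0.001]
wrist_force: [-3.9, 0.6, 0.9]
width: 0.005
grip_force: 1.5
```

Call:
{"api": "step_arm", "payload": {
  "series": [-0.004,0,0,0,-0.008,0,0,0,-0.011,0,0,0,-0.011,0,0,0]
}}

```text
time: 11.45
tool_pos: [0.5204, -0.1702, 0.168]
tcp_rot: [0.232, 3.133, 0.0]
wrist_force: [-2.3, 0.9, -0.8]
width: -0.004
grip_force: 0.9
```

```bash
python3 -c "
from h import *
knob();st()"
```

```text
t 11.45 console mm [  8.8 -49.5 168. ] xaxis deg 171.53 z [ 0.  0. -1.] F [-2.3  0.9 -0.8] -0.003576172681936529 [ 0.5204 -0.1702  0.168 ]
[393.  214.1] 0.75 [-10.3  16.6 200. ]
[428.9 193.8] 0.43 [ 42.7 -53.4 200. ]
[227.2 161.2] 0.75 [ 40.6 -39.4 200. ]
knob [ 17.5  -8.4 201.9]
t 11.65 console mm [  8.9 -49.6 168.4] xaxis deg 171.53 z [ 0.001 -0.    -1.   ] F [-1.3  0.5 -1.9] -0.0009799681754049877 [ 0.5204 -0.1704  0.1684]
```

Call:
{"api": "step_arm", "payload": {
  "series": [-0.003,0,0,0,-0.006,0,0,0,-0.008,0,0,0,-0.008,0,0,0]
}}

```text
time: 12.15
tool_pos: [0.5256, -0.171, 0.1676]
tcp_rot: [-0.231, -3.127, -0.001]
wrist_force: [-9.6, 1.7, 1.5]
width: -0.004
grip_force: 5.0
```

It's at the stop. Next I'll back away, up and clear.

Call:
{"api": "step_arm", "payload": {
  "series": [0.02,0,0,0,0.06,0,0,0,0.07,0,0,0,0.08,0,-0.04,0,0.08,0.05,-0.1,0,0.08,0.1,-0.12,0,0.08,0.15,-0.12,0,0.08,0.15,-0.12,0]
}}

```text
time: 13.15
tool_pos: [0.4735, -0.0082, 0.2904]
tcp_rot: [0.223, 3.128, 0.002]
wrist_force: [-1.1, -0.2, 0.1]
width: -0.002
grip_force: 0.0
```

```bash
python3 - <<'E'
from h import *
P=knob();st()
c=[cv2.resize(p["image"][a:a+140,b:b+150,::-1].copy(),(390,364),interpolation=cv2.INTER_CUBIC) for p,a,b in zip(P,(150,90),(330,170))]
cv2.imwrite("pics/f.png",np.hstack(c))
for l in("fan_unit","heatsink","cleaner","driver"): print(l,[k["point"] for k in viewer.spot_point(P[0],l)[:1]],[k["point"] for k in viewer.spot_point(P[1],l)[:1]])
E
```

```text
t 13.15 console mm [-61.5 103.9 290.4] xaxis deg 171.85 z [ 0.005  0.001 -1.   ] F [-1.1 -0.2  0.1] -0.0017214438684346697 [ 0.4735 -0.0082  0.2904]
[428.6 192.3] 0.83 [ 45.8 -52.4 200. ]
[222.7 161.7] 0.77 [ 47.  -45.8 200. ]
knob [ 45.1 -51.9 195.3]
t 13.35 console mm [-62.8  99.7 288.2] xaxis deg 171.49 z [ 0.    -0.001 -1.   ] F [-0.2 -0.4 -0.2] -0.0004159945651046573 [ 0.4716 -0.0121  0.2882]
fan_unit [] [[335.0, 230.8]]
heatsink [[463.5, 203.9]] [[195.1, 203.0]]
cleaner [[326.7, 168.1]] [[298.6, 287.5]]
driver [[455.7, 271.1]] []
```

View pics/f.png

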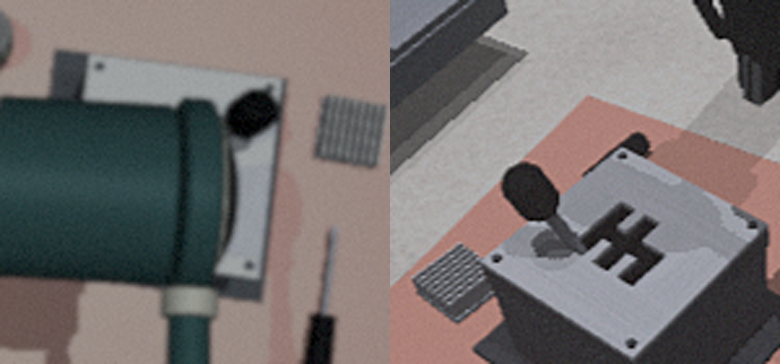

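The knob is at console (45,-52,195), so the lever is fully forward in the third slot. The hand is clear and nothing beside the console has moved.

```bash
python3 -c "
from workcell import job
print(job.finish_job())"
```

```text
the job is handed in; nothing more can be done
None
```

The job is handed in: the last pictures show the lever fully forward in the third slot with the hand clear and the parts beside it unmoved, but the hand-in returned no verdict.

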